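# Hot plate check: stop button, reset, surface probe

### The job

Do the start-of-shift check of the bench hot plate. First press its red mushroom stop button all the way down and let it spring up, then turn the same button clockwise (seen from above) as far as it goes, to reset it. Then take the blue surface probe from its holder and hold it upright with its copper tip on the dot at the middle of the brass disc, pressed lightly so that the spring tip is pushed in about half way; finish while holding it there, without letting go, and leave the other things on the worktop where they are.

Things in the scene. Friction and masses are not known exactly. Their poses are not given: they have to be found in the camera images.
- hotplate: Bench hot plate, 220 (x) x 330 (y) x 60 mm high, fixed to the worktop, yaw within 0.25 rad. Origin: centre of its underside; at yaw 0, x points away from the robot, y left, z up. A dark steel plate, 200 x 220 mm (centre at y = +47 mm), forms the left part of its top and a grey console the right; both level, top at z = 60 mm.
- stop_top (a point): Centre of the red mushroom stop button's top, on its axis; 34 mm above the console when up, 26 pressed; at (-20, -116) mm in the hot plate's frame. Round head 40 mm across, sides from 16 to 27 mm above the console, underside at 12, on a 22 mm stem over a flat yellow ring (54 mm across, 1 mm high). A white line on the top points along the point's -x and turns with the head; z up.
- stop_button (a joint): How far the mushroom button is pushed down, m: 0 up, 0.008 fully down. A spring returns it: 2 N starts it moving, 6 N holds it fully down.
- stop_knob (a joint): Turn of the mushroom head, rad, growing clockwise seen from above, from 0 to its stop at 1.1 (63 degrees). It starts between 0 and 0.2 and stays where it is left (friction 0.04 N m). It turns freely with the button up or down; to turn it, grip the head by its sides.
- disc: Flat round brass measuring disc, 36 mm across, 4 mm thick, fixed on the steel plate (anywhere on its middle part), with a 10 mm black dot at its centre. Origin: centre of its underside; z up.
- disc_top (a point): Centre of the dot on the disc's top face, 4 mm above the disc's origin, 64 mm above the worktop; z up.
- holder: Probe holder, fixed: black round base 80 mm across with an upright aluminium tube, 36 mm outside, 22 mm bore, top at 85 mm. Origin: centre of its underside.
- probe: Cordless surface probe, 0.13 kg, upright in the holder: blue handle 30 (x) x 24 (y) mm, from 5 to 81 mm above the origin; black collar 38 mm across, 6 thick, resting loose on the holder's tube. Origin: centre of the collar's underside; z up along the handle. Below: 8 mm stem and the spring tip, to 68 mm under the origin (lift 70 mm or more to clear). Grip the handle across its 24 mm width (y).
- probe_tip (a point): Centre of the lower face of the copper tip, a flat disc 14 mm across; 68 mm below the probe's origin when the spring is out; moves with the spring.
- probe_plunger (a joint): How far the spring tip is pushed into the stem, m: 0 out, 0.016 fully in. Spring: 0.5 N at the start of its travel, 2.5 N half way (0.008), 4.5 N at the end, hard beyond that.
- timer: Bystander, loose: red and white kitchen timer, 67 mm across, height 51 mm. Origin: centre of its underside.
- label_roll: Bystander, loose: beige roll of tape lying flat, 76 mm across, height 33 mm. Origin: centre of its underside.
- check_weight1: Bystander, loose: steel check weight with a knob, 37 mm across, height 62 mm. Origin: centre of its underside.
- check_weight2: Bystander, loose: smaller steel check weight, 29 mm across, height 48 mm. Origin: centre of its underside.
- sample_jar1: Bystander, loose: jar with a white lid, 53 mm across, height 64 mm. Origin: centre of its underside.
- sample_jar3: Bystander, loose: jar with a blue lid, 53 mm across, height 64 mm. Origin: centre of its underside.
- empty_tub1: Bystander, loose: empty translucent tub, 134 mm across, height 91 mm. Origin: centre of its underside.
Not all that is in view belongs to the job. Several things have the shape of the probe; the one meant has the colours described above.

How it is judged:
On the way, in this order (a step that is already met when the one before it is completed fails the run):
1. the mushroom button is pressed all the way down (value of joint stop_button above 0.0068 m), for 0.1 s.
2. the button is up again (value of joint stop_button below 0.003 m), for 0.1 s.
3. the button, up, is turned clockwise to its stop (value of joint stop_knob above 0.95 rad and value of joint stop_button below 0.003 m), for 0.2 s.
4. the probe is lifted clear of its holder in the gripper (z of probe_tip in the frame of holder above 0.087 m and contact force between the fingers and probe above 1 N), for 0.1 s.
5. the held probe's tip is on the disc's dot, upright, its spring partly pushed in (contact force between probe and disc between 0.3 and 8 N and value of joint probe_plunger between 0.003 and 0.013 m and horizontal distance between probe_tip and disc_top below 0.008 m and angle between probe's own z axis and vertical below 0.14 rad and contact force between the fingers and probe above 1 N and contact force between probe and hotplate below 0.1 N and contact force between probe and holder below 0.1 N), for 0.3 s.
At the end, for the whole second after the job is handed in: Gripper still holds the probe at rest, upright within 8 degrees, tip within 8 mm of the dot's centre, spring pushed in 3 to 13 of its 16 mm (under 8 N), probe touching neither plate nor holder; stop button up (within 3 mm) and turned over 0.9 rad (all of step 5 and linear speed of probe below 0.01 m/s and value of joint stop_knob above 0.9 rad and value of joint stop_button below 0.003 m); the arm keeps its last pose, push and grip.
It fails at once if the probe is pushed hard (over 12 N) on the disc or the hot plate (contact force between probe and disc above 12 N or contact force between probe and hotplate above 12 N).
It fails at once if a bystander is shifted by more than 40 mm (distance of any of timer, label_roll, check_weight1, check_weight2, sample_jar1, sample_jar3, empty_tub1 from where it was at the start of the episode above 0.04 m).
It also fails if it takes over 58 s, if anything falls off the work surface, if the arm or the gripper's body presses on something with over 40 N, if the wrist force passes 120 N, or if a joint passes its speed limit or range.

### The arm

A 6-joint arm with a two-finger parallel gripper is mounted at the origin on a cart in front of the work surface, level with it; the furniture and walls round the work are solid. World frame = base frame: x ahead of the robot, y to its left, z up, the work surface at z = 0. Lengths are in m, angles in rad, forces in N, time in s.
With the tool pointing down it reaches from about 0.325 to 0.9 m from the base axis. Payload 6.1 kg.
Tool frame: the origin (TCP) lies midway between the tips of the shut fingers; the grasp point (between the pads) lies arm.pinch_z behind it (arm.pinch_z is the distance from the TCP to the grasp point, in m); z points along the fingers, y is the line along which they close (so a half turn about z gives the same grasp; the last joint's range is limited). The gripper opens to 85 mm and grips with 20 to 120 N. Pads are 22 mm wide; open, the fingers measure 114 mm over their backs; the gripper's body (76 mm by 85 mm) begins 54 mm behind the grasp point. The pads swing forward as they close: fully open they stand 13 mm farther back than shut.
Start: joints at [-1.313, 0.22, 1.526, -0, 1.395, -0.126], TCP at [0.234, -0.58, 0.231] pointing down, gripper open.
Joint ranges: [-2.98, 2.98], [-0.91, 2.08], [0.09, 2.57], [-1.24, 4.39], [0.2, 2.65], [-2.68, 2.68]. Speed limits (rad/s): [2.57, 2.57, 3.01, 3.14, 3.14, 3.14].

### API

Orientations are given as a rotation vector (axis times angle).
In Python, from station import arm gives the robot as it stands.
- The arm moves only by the tool servo_tool, never from a script. Its arguments are lists of equal length, an entry for each row: "offset": the shift along the tool's x, y, z in m, a list of three; "twist": the turn about the tool's z in rad; "grip": the closure, from 0 (fully open) to 1 (shut). In form: {"offset": [[dx, dy, dz], ...], "twist": [twist, ...], "grip": [grip, ...]}. A call has 1 to 20 rows; each row is the pose to reach, as a shift and turn from the pose commanded when the call began, along the tool's axes at that moment; what a row does not reach only later rows make up. A row lasts 1/10 s, in which the tool goes at most 50 mm and 8.59 degrees, less where a joint would pass 70% of its speed; a pose out of reach is approached as far as the arm can. A call with a gripper value outside its range is refused whole. The fingers move at their own pace and stop on an object; "grip_force" is the grip in N (left out, the last holds). Time passes only in rows, so rows that repeat a pose let the fingers close. It gives the time, the measured TCP pose, the force, the opening and the grip force at its end, in the units of the state.
- arm.get_state(): the state, without advancing time (a new reading comes with each control period).
- arm.snapshot(name): name is "side" or "top"; returns the picture (480x640x3 uint8, red, green, blue); there is no depth.
- arm.camera_info(name): a dict with "camera_matrix" (3x3 intrinsics, pixels), "dist" ([k1, k2, p1, p2, k3] as OpenCV has them; the pictures are not rectified), "R" (3x3) and "t" (3): a world point X has camera coordinates R X + t. Camera axes: x right, y down, z forward; pixel columns grow to the right and rows downward; lengths in m; the calibration is good to about 2 mm. A picture is of the moment at which its call begins. camera_info takes no time and is no camera call.
- arm.sign_off(): hands the job in; it is judged then, once.
Trained networks look in the newest picture that a camera, given by its name, has taken for a name from the list of things; names that differ only in an ending like _2 or _b are one class to them, and where a whole thing is asked for, a point or a joint stands for the part that bears it (a point fixed in the world has none). Each returns a list of dicts, best first, with "confidence" (0 to 1); they miss things now and then, are a little off and sometimes report something else, mostly with a low value. They report only what shows in the picture. A call takes as long as a camera call. They do not tell look-alikes from the thing itself.
- arm.cut_out(thing, camera): "pixels" (480x640 bool, what is visible of it) and "bbox" ([left, top, right, bottom] in pixels, round what is visible of it).
- arm.spot_point(thing, camera): "point" ([row, column] in pixels: a listed point, or the origin of a listed thing).
The state is a dict: "t": time; "joint_pos": joint angles; "joint_vel": joint speeds; "joint_efforts": joint torques, N m; "ee_pos": TCP position; "eef_rot": TCP orientation; "contact_force": force on the tool from outside, world axes, zero at the start; "torque": the same for the moment, N m; "finger_gap": opening from 0.0 (shut) to 1.0 (fully open); "grasp_force": force on a finger pad.
Only numpy, scipy, OpenCV 4.12 (cv2) and the standard library are available. Lean on these libraries where they do the work, as an engineer would, in place of code of your own. Each camera call takes 0.05 s, during which the arm holds its last target. There are 200 camera calls.

## Working session

There is one attempt and no reset: what is moved stays moved. The work goes in short steps, Python scripts to look and compute and a tool call to move; the robot and the scene stay as the last step left them, time stands still between calls to the robot, and variables do not carry over. Pictures are saved under pics/ and viewed, at most 10 in all, crops included, and the job is handed in when it is done.

Besides the shell and the picture viewer there is one more tool, called as name([rows], argument=value, ...), one row to a line, values as JSON. servo_tool: Moves the arm, as the interface text tells. Its arguments: {"type":"object","properties":{"offset":{"type":"array","items":{"type":"array","items":{"type":"number"}}},"twist":{"type":"array","items":{"type":"number"}},"grip":{"type":"array","items":{"type":"number"}},"grip_force":{"type":"number"}},"required":["offset","twist","grip"]}

```bash
mkdir -p pics
cat > h.py <<'E'
import numpy as np, cv2
from station import arm
def ray(cam,rc):
    c=arm.camera_info(cam);K=np.array(c["camera_matrix"],float);R=np.array(c["R"]);t=np.array(c["t"])
    u=cv2.undistortPoints(np.array([[[rc[1],rc[0]]]],float),K,np.array(c["dist"],float))[0,0]
    return -R.T@t, R.T@np.array([u[0],u[1],1.])
def onz(cam,rc,z):
    o,d=ray(cam,rc);return o+d*(z-o[2])/d[2]
def px(cam,X):
    c=arm.camera_info(cam);p=cv2.projectPoints(np.array([X],float),cv2.Rodrigues(np.array(c["R"],float))[0],np.array(c["t"],float),np.array(c["camera_matrix"],float),np.array(c["dist"],float))[0][0,0]
    return p[::-1].round(1)
def tri(r1,r2):
    (o1,d1),(o2,d2)=r1,r2
    A=np.stack([d1,-d2],1);s=np.linalg.lstsq(A,o2-o1,rcond=None)[0]
    a,b=o1+s[0]*d1,o2+s[1]*d2;return (a+b)/2,np.linalg.norm(a-b)
E
python3 - <<'E'
from h import *
np.set_printoptions(precision=4,suppress=True)
ims=[]
for c in("side","top"):
    im=arm.snapshot(c);cv2.imwrite(f"pics/{c}0.png",im[:,:,::-1]);
    i=arm.camera_info(c);print(c,-np.array(i["R"]).T@np.array(i["t"]))
Z=dict(stop_top=.094,disc_top=.064,hotplate=0,probe=.085,holder=0,probe_tip=.017)
for n in Z:
  for c in("side","top"):
    for r in arm.spot_point(n,c)[:4]: print(n,c,np.round(r["point"],1),round(r["confidence"],2),onz(c,r["point"],Z[n]))
print(arm.get_state(),arm.pinch_z)
E
```

```text
side [ 0.422  -0.8985  0.5994]
top [0.3658 0.0844 1.5238]
stop_top side [265.2 298.9] 0.8 [ 0.5265 -0.0808  0.094 ]
stop_top side [218.8 275.8] 0.71 [0.4993 0.1619 0.094 ]
stop_top top [257.  379.5] 0.64 [ 0.5319 -0.0871  0.094 ]
disc_top side [245.4 304.4] 0.51 [0.5594 0.0584 0.064 ]
disc_top side [195.7 271. ] 0.34 [0.505  0.3954 0.064 ]
disc_top top [247.3 319.5] 0.69 [0.5602 0.0612 0.064 ]
disc_top top [249.5 321.9] 0.38 [0.5546 0.0551 0.064 ]
hotplate side [274.7 316.9] 0.71 [0.5837 0.0185 0.    ]
hotplate top [240.2 334.7] 0.76 [0.5877 0.0199 0.    ]
hotplate top [223.4 472.7] 0.29 [ 0.6332 -0.3506  0.    ]
probe side [217.5 398.3] 0.74 [0.8268 0.1284 0.085 ]
probe side [194.3 272.5] 0.73 [0.5072 0.3548 0.085 ]
probe side [204.1 308.5] 0.61 [0.6028 0.2615 0.085 ]
probe top [141.7 272.4] 0.74 [0.8312 0.182  0.085 ]
probe top [223.9 215.7] 0.61 [0.6167 0.3221 0.085 ]
probe top [268.4 199.8] 0.57 [0.5045 0.359  0.085 ]
holder side [221.  276.7] 0.66 [0.515  0.3428 0.    ]
probe_tip side [238.  390.3] 0.55 [0.8137 0.1409 0.017 ]
{'t': 0.7, 'joint_pos': array([-1.3131,  0.2203,  1.5265,  0.    ,  1.3947, -0.1261]), 'joint_vel': array([ 0.0001,  0.0003, -0.0008,  0.0006,  0.0004, -0.0005]), 'joint_efforts': array([  0.0008, -49.6683, -38.9638,  -0.0003,   0.0008,   0.    ]), 'ee_pos': array([ 0.234 , -0.5795,  0.2314]), 'eef_rot': array([3.0838, 0.5991, 0.    ]), 'contact_force': array([-0.0574, -0.6663,  0.314 ]), 'torque': array([-0.0077, -0.0032,  0.0271]), 'grasp_force': 0.0, 'finger_gap': 0.9973596904223697} 0.0187
```

View pics/side0.png

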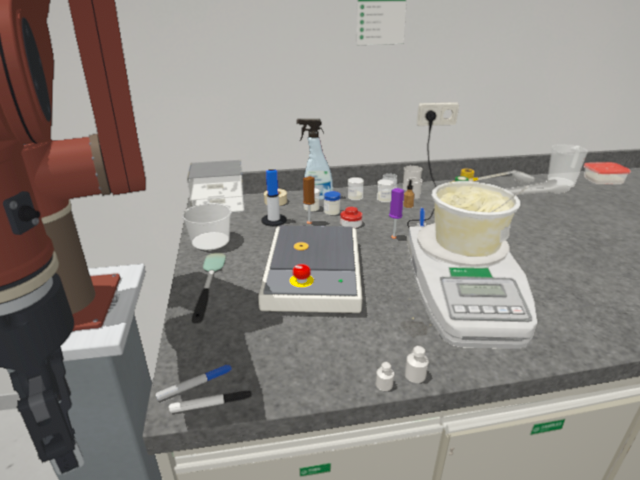

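View pics/top0.png

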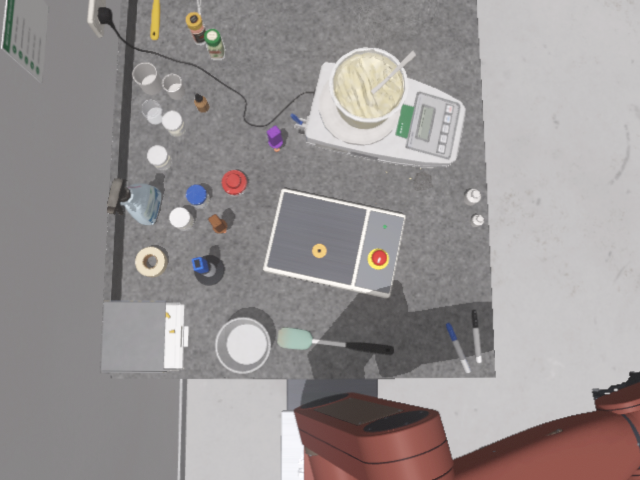

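The top view shows the button at about (379,259) and the disc at (319,251). Probe-shaped things in the side view: blue in the black-based holder (272,190), brown (308,190) and purple (397,203). I choose blue. Next a close crop to check it, plus measurements of yaw and line direction.

Run:
```python
from h import *
np.set_printoptions(precision=4,suppress=True)
T=cv2.imread("pics/top0.png");S=cv2.imread("pics/side0.png")
cr=lambda I,r,c,h,w:cv2.resize(I[r-h:r+h,c-w:c+w],(400,300),interpolation=cv2.INTER_CUBIC)
cv2.imwrite("pics/c1.png",np.vstack([np.hstack([cr(T,265,205,30,40),cr(T,258,378,24,32)]),np.hstack([cr(S,200,275,45,60),cr(S,272,302,24,32)])]))
c=[onz("top",p,.06)[:2] for p in((190,283),(212,404),(296,388),(270,265))]
print(np.array(c),np.mean(c,0))
r=max(arm.cut_out("hotplate","top"),key=lambda r:r["pixels"].sum());ys,xs=np.nonzero(r["pixels"])
P=np.array([onz("top",(a,b),.06)[:2] for a,b in zip(ys[::3],xs[::3])],np.float32)
print("hp",cv2.minAreaRect(P))
# blobs by colour
def blob(I,lo,hi,box,m=15):
    h=cv2.cvtColor(I,cv2.COLOR_BGR2HSV);M=cv2.inRange(h,lo,hi);K=np.zeros_like(M);a,b,c,d=box;K[a:b,c:d]=M[a:b,c:d];
    y,x=np.nonzero(K);return np.array([y.mean(),x.mean()]),len(y),(y.min(),y.max(),x.min(),x.max())
b=blob(T,(100,120,50),(130,255,255),(250,280,190,215));print("blue top",b,onz("top",b[0],.166-.0))
s=blob(S,(100,120,50),(130,255,255),(160,200,262,284));print("blue side",s)
print("tri handle",tri(ray("top",b[0]),ray("side",s[0])))
for lo in((0,150,80),):
  b=blob(T,lo,(8,255,255),(240,275,360,395));print("red top",b,onz("top",b[0],.085))
b=blob(T,(12,120,80),(25,255,255),(235,265,305,335));print("disc top",b,onz("top",b[0],.064))
b=blob(S,(12,120,80),(25,255,255),(238,253,290,315));print("disc side",b,onz("side",b[0],.064))
b=blob(T,(22,150,80),(35,255,255),(240,275,360,395));print("ring top",b,onz("top",b[0],.061))
for cam in("top","side"):
  print(cam,"ring bbox")
```

```text
[[ 0.7098  0.1549]
 [ 0.6523 -0.1564]
 [ 0.4372 -0.1109]
 [ 0.503   0.1989]] [0.5755 0.0216]Traceback (most recent call last):
  File "<stdin>", line 9, in <module>
  File "h.py", line 8, in onz
    o,d=ray(cam,rc);return o+d*(z-o[2])/d[2]
        ~~~^^^^^^^^
  File "h.py", line 4, in ray
    c=arm.camera_info(cam);K=np.array(c["camera_matrix"],float);R=np.array(c["R"]);t=np.array(c["t"])
ValueError: time passes only in moves, steps and waits
```

View pics/c1.png

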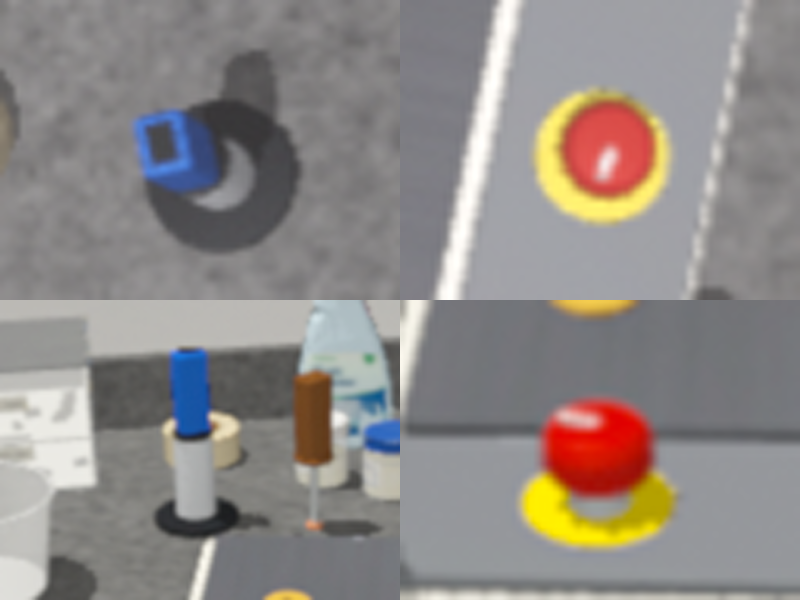

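The crop shows the blue-handled probe upright in the black-based holder, and a white line on the button pointing image-down and slightly left (knob near 0). Camera info has to be cached, so I'll redo the measurement that way.

```bash
sed -i 's/^def ray/import functools\n@functools.lru_cache(None)\ndef info(c): return arm.camera_info(c)\ndef ray/; s/c=arm.camera_info(cam)/c=info(cam)/' h.py
python3 - <<'E'
from h import *
np.set_printoptions(precision=4,suppress=True)
T=cv2.imread("pics/top0.png");S=cv2.imread("pics/side0.png")
def blob(I,lo,hi,box):
    h=cv2.cvtColor(I,cv2.COLOR_BGR2HSV);M=cv2.inRange(h,lo,hi);K=np.zeros_like(M);a,b,c,d=box;K[a:b,c:d]=M[a:b,c:d];
    y,x=np.nonzero(K);return np.array([(y.min()+y.max())/2,(x.min()+x.max())/2]),len(y),(y.min(),y.max(),x.min(),x.max())
s=blob(S,(100,120,50),(130,255,255),(160,212,262,284));print("blue side",s)
b=blob(T,(100,120,50),(130,255,255),(250,280,190,215));print("blue top",b)
# handle top centre from crop: (163,145)/5 -> col165+32.6,row 235+29 ; base z=.166
tp=(235+145/5,165+163/5);st=(155+352*1-300,0)
print("handle top",onz("top",tp,.166))
bt=(235+168/5,165+220/5);print("holder base",onz("top",bt,.0))
print("side handle mid", tri(ray("side",s[0]),(np.array([*onz("top",tp,.166)[:2],0]),np.array([0,0,1.]))))
for n,rg,box,cam,z in (("red",((0,150,80),(8,255,255)),(240,275,360,395),"top",.082),("disc",((10,110,80),(25,255,255)),(235,265,305,335),"top",.064),("disc",((10,110,80),(25,255,255)),(236,254,288,318),"side",.064),("ring",((22,100,80),(35,255,255)),(240,275,360,395),"top",.061),("ring",((22,150,80),(35,255,255)),(265,295,285,320),"side",.061)):
    b=blob(T if cam=="top" else S,*rg,box);print(n,cam,b,onz(cam,b[0],z))
# button/console from crop frames
print("btn top",onz("top",(234+150/12.5,346+208/12.5),.085))
c=np.array([.5755,.0216]);yaw=-.195;R=np.array([[np.cos(yaw),-np.sin(yaw)],[np.sin(yaw),np.cos(yaw)]])
print("stop from outline",c+R@[-.02,-.116])
# white line
h=cv2.cvtColor(T,cv2.COLOR_BGR2HSV)[245:275,362:396];m=(h[...,1]<110)&(h[...,2]>200)&((h[...,0]<10)|(h[...,0]>170));y,x=np.nonzero(m);print(np.c_[y+245,x+362].mean(0),len(y))
# handle edges for yaw
for p in((137,118),(178,110),(188,172),(148,182)): print(onz("top",(235+p[1]/5,165+p[0]/5),.166)[:2])
E
```

```text
blue side (array([182.5, 271.5]), 274, (np.int64(170), np.int64(195), np.int64(266), np.int64(277)))
blue top (array([264.5, 199.5]), 158, (np.int64(257), np.int64(272), np.int64(192), np.int64(207)))
handle top [0.5071 0.349  0.166 ]
holder base [0.5122 0.3509 0.    ]
side handle mid (array([0.5064, 0.349 , 0.1254]), np.float64(0.0013862848694987712))
red top (array([257. , 378.5]), 138, (np.int64(250), np.int64(264), np.int64(372), np.int64(385))) [ 0.5333 -0.086   0.082 ]
disc top (array([250.5, 319. ]), 124, (np.int64(244), np.int64(257), np.int64(313), np.int64(325))) [0.552  0.0625 0.064 ]
disc side (array([246., 301.]), 98, (np.int64(242), np.int64(250), np.int64(294), np.int64(308))) [0.5507 0.0569 0.064 ]
ring top (array([259., 378.]), 138, (np.int64(249), np.int64(269), np.int64(368), np.int64(388))) [ 0.5307 -0.0871  0.061 ]
ring side (array([281. , 301.5]), 148, (np.int64(276), np.int64(286), np.int64(290), np.int64(313))) [ 0.5297 -0.0937  0.061 ]
btn top [ 0.5607 -0.0464  0.085 ]
stop from outline [ 0.5334 -0.0883]
[259.8125 378.4375] 16
[0.5198 0.3616]
[0.5236 0.3424]
[0.4944 0.3369]
[0.4897 0.3555]
```

servo_tool([
  [0.02, -0.015, 0],
  [0.06, -0.045, 0],
  [0.1, -0.075, 0],
  [0.14, -0.105, 0],
  [0.18, -0.135, 0.0],
  [0.22, -0.165, 0],
  [0.26, -0.195, 0],
  [0.3, -0.225, 0.01],
  [0.34, -0.255, 0.02],
  [0.38, -0.285, 0.04],
  [0.42, -0.315, 0.06],
  [0.45, -0.335, 0.08],
  [0.46, -0.344, 0.09],
  [0.46, -0.344, 0.1],
  [0.46, -0.344, 0.1],
  [0.46, -0.344, 0.1],
], twist=[0, 0, 0, 0, 0, 0, 0, 0, 0, 0, 0, 0, 0, 0, 0, 0], grip=[1, 1, 1, 1, 1, 1, 1, 1, 1, 1, 1, 1, 1, 1, 1, 1], grip_force=40)

```text
t: 2.35
ee_pos: [0.5315, -0.0897, 0.1317]
eef_rot: [3.084, 0.597, 0.0]
contact_force: [0.3, -0.9, 0.4]
finger_gap: -0.003
grasp_force: 0.0
```

servo_tool([
  [0, 0.0, 0.015],
  [0, 0, 0.03],
  [0, 0, 0.036],
  [0, 0, 0.04],
  [0, 0, 0.043],
  [0, 0, 0.045],
  [0, 0, 0.046],
  [0, 0, 0.0465],
], twist=[0, 0, 0, 0, 0, 0, 0, 0], grip=[1, 1, 1, 1, 1, 1, 1, 1])

```text
t: 3.15
ee_pos: [0.5318, -0.0885, 0.0857]
eef_rot: [3.083, 0.6, -0.0]
contact_force: [-6.8, 0.1, 9.8]
finger_gap: -0.0
grasp_force: 5.2
```

Run:
```python
from h import *
a=arm.snapshot("side")[:,:,::-1];b=arm.snapshot("top")[:,:,::-1]
cv2.imwrite("pics/p1.png",np.hstack([cv2.resize(a[220:320,250:350],(400,400),interpolation=2),cv2.resize(b[210:310,330:430],(400,400),interpolation=2)]))
```

```text
(no output)
```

View pics/p1.png

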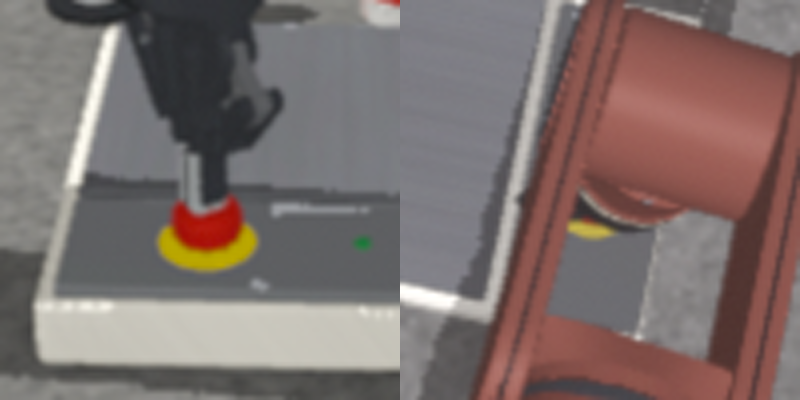

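servo_tool([
  [0, 0, -0.005],
  [0, 0, -0.015],
  [0, 0, -0.04],
  [0, 0, -0.04],
  [0, 0, -0.04],
  [0, 0, -0.04],
  [0, 0, -0.04],
  [0, 0, -0.04],
], twist=[0, 0, 0, -0.1, -0.2, -0.3, -0.3, -0.3], grip=[1, 1, 1, 0, 0, 0, 0, 0])

```text
t: 4.05
ee_pos: [0.5321, -0.0882, 0.1252]
eef_rot: [2.961, 1.049, 0.001]
contact_force: [0.1, -0.2, -0.5]
finger_gap: 0.846
grasp_force: 0.0
```

servo_tool([
  [0, 0, 0.0],
  [0, 0, 0.02],
  [0, 0, 0.04],
  [0, 0, 0.055],
  [0, 0, 0.06],
  [0, 0, 0.06],
  [0, 0, 0.06],
  [0, 0, 0.06],
  [0, 0, 0.06],
  [0, 0, 0.06],
  [0, 0, 0.06],
  [0, 0, 0.06],
], twist=[0, 0, 0, 0, 0, 0, 0, 0, 0, 0, 0, 0], grip=[0, 0, 0, 0, 0, 0.4, 0.7, 0.7, 0.7, 0.7, 0.7, 0.7], grip_force=30)

```text
t: 5.25
ee_pos: [0.532, -0.088, 0.0651]
eef_rot: [-2.96, -1.053, -0.001]
contact_force: [0.4, 4.3, 2.8]
finger_gap: 0.451
grasp_force: 31.0
```

servo_tool([
  [0, 0, 0],
  [0, 0, 0],
  [0, 0, 0],
  [0, 0, 0],
  [0, 0, 0],
  [0, 0, 0],
  [0, 0, 0],
  [0, 0, 0],
  [0, 0, 0],
  [0, 0, 0],
  [0, 0, 0],
  [0, 0, 0],
  [0, 0, 0],
], twist=[0.1, 0.2, 0.3, 0.4, 0.5, 0.6, 0.7, 0.8, 0.9, 1.0, 1.08, 1.12, 1.12], grip=[0.7, 0.7, 0.7, 0.7, 0.7, 0.7, 0.7, 0.7, 0.7, 0.7, 0.7, 0.7, 0.7])

```text
t: 6.55
ee_pos: [0.5319, -0.0863, 0.0648]
eef_rot: [-3.065, 0.678, 0.001]
contact_force: [0.7, 10.5, 2.7]
finger_gap: 0.449
grasp_force: 31.3
```

Run:
```python
from h import *
s=arm.get_state();print({k:np.round(s[k],3) for k in("ee_pos","eef_rot","contact_force","torque","finger_gap")})
```

```text
{'ee_pos': array([ 0.532, -0.086,  0.065]), 'eef_rot': array([-3.065e+00,  6.780e-01,  1.000e-03]), 'contact_force': array([ 0.749, 10.546,  2.746]), 'torque': array([ 1.543, -0.114,  0.816]), 'finger_gap': np.float64(0.449)}
```

servo_tool([
  [0, 0, -0.001],
  [0, 0, -0.0015],
  [0, 0, -0.0015],
  [0, 0, -0.0015],
  [0, 0, -0.0015],
  [0, 0, -0.0015],
  [0, 0, -0.0015],
  [0, 0, -0.0015],
  [0, 0, -0.03],
  [0, 0, -0.07],
  [0, 0, -0.11],
  [0, 0, -0.14],
  [0, 0, -0.15],
], twist=[0.02, 0.04, 0.04, 0.04, 0.04, 0.04, 0.04, 0.04, 0.04, 0, -0.1, -0.2, -0.3], grip=[0.7, 0.7, 0.7, 0.7, 0, 0, 0, 0, 0, 0, 0, 0, 0])

```text
t: 7.85
ee_pos: [0.5338, -0.0893, 0.2195]
eef_rot: [3.133, -0.208, 0.011]
contact_force: [0.9, -0.1, -0.4]
finger_gap: 1.005
grasp_force: 0.0
```

servo_tool([
  [0, -0.04, 0],
  [0, -0.08, 0],
  [0, -0.12, 0],
  [0, -0.16, 0],
  [0, -0.2, 0],
  [0, -0.22, 0],
  [0, -0.22, 0],
], twist=[-0.1, -0.15, -0.2, -0.3, -0.35, -0.35, -0.35], grip=[0, 0, 0, 0, 0, 0, 0])

```text
t: 8.55
ee_pos: [0.5616, 0.1321, 0.2147]
eef_rot: [-3.123, -0.34, -0.0]
contact_force: [-0.6, -0.5, -0.4]
finger_gap: 0.999
grasp_force: 0.0
```

Run:
```python
from h import *
a=arm.snapshot("side")[:,:,::-1];b=arm.snapshot("top")[:,:,::-1]
cv2.imwrite("pics/p2.png",np.hstack([cv2.resize(a[245:295,275:325],(400,400),interpolation=2),cv2.resize(b[235:285,354:404],(400,400),interpolation=2)]))
print(arm.get_state()["joint_pos"].round(2), arm.get_state()["eef_rot"].round(3))
for c in("side","top"):
  for r in arm.spot_point("disc_top",c)[:2]+arm.spot_point("disc_top",c)[:0]: print(c,np.round(r["point"],1),r["confidence"],onz(c,r["point"],.064).round(4))
```

```text
[ 0.09  0.12  1.67 -0.    1.35  1.45] [ 3.123e+00  3.360e-01 -1.000e-03]
side [247.3 302.3] 0.66 [0.5529 0.0498 0.064 ]
```

View pics/p2.png

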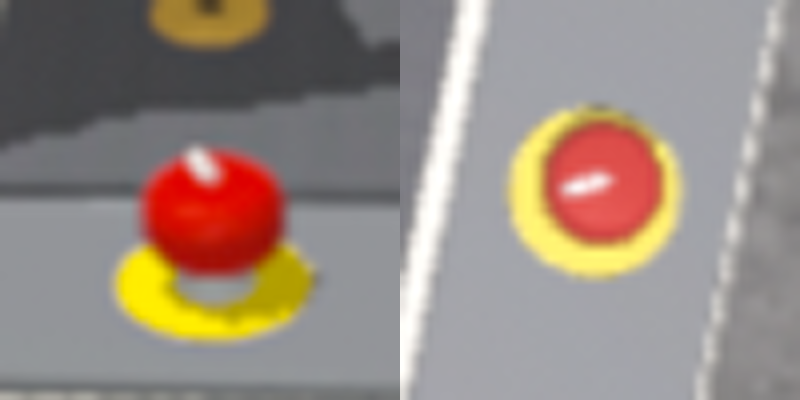

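The white line now points image-left, about 64° clockwise of where it was, so the reset is done and the button is up. Next the probe.

servo_tool([
  [0, -0.04, 0],
  [0, -0.08, 0],
  [0, -0.12, 0],
  [-0.005, -0.16, 0],
  [-0.007, -0.2, 0],
  [-0.007, -0.22, 0],
  [-0.007, -0.225, 0],
  [-0.007, -0.225, 0],
], twist=[0, 0, 0, 0.02, 0.02, 0.02, 0.02, 0.02], grip=[0, 0, 0, 0, 0, 0, 0, 0])

```text
t: 9.65
ee_pos: [0.5072, 0.3476, 0.2147]
eef_rot: [3.126, 0.304, -0.0]
contact_force: [-0.4, -0.2, -0.3]
finger_gap: 1.004
grasp_force: 0.0
```

Run:
```python
from h import *
s=arm.get_state();print(s["ee_pos"].round(4),s["eef_rot"].round(3))
a=arm.snapshot("side")[:,:,::-1];b=arm.snapshot("top")[:,:,::-1]
cv2.imwrite("pics/p3.png",np.hstack([cv2.resize(a[100:240,210:350],(400,400),interpolation=2),cv2.resize(b[215:315,150:250],(400,400),interpolation=2)]))
```

```text
[0.5072 0.3476 0.2147] [ 3.126  0.304 -0.   ]
```

View pics/p3.png

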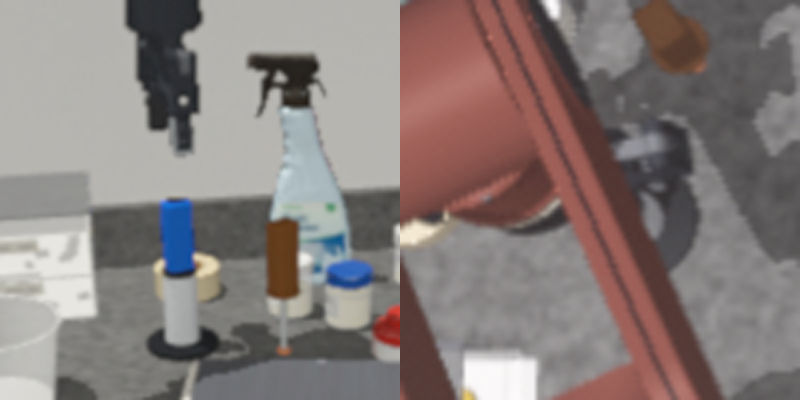

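The gripper stands above the blue probe (side crop, about (178,150) over (177,200)). I'll descend and grip.

servo_tool([
  [0, -0.002, 0.03],
  [0, -0.002, 0.06],
  [0, -0.002, 0.085],
  [0, -0.002, 0.1],
  [0, -0.002, 0.1],
  [0, -0.002, 0.1],
  [0, -0.002, 0.1],
  [0, -0.002, 0.1],
  [0, -0.002, 0.1],
  [0, -0.002, 0.1],
  [0, -0.002, 0.1],
  [0, -0.002, 0.1],
  [0, -0.002, 0.1],
], twist=[0, 0, 0, 0, 0, 0, 0, 0, 0, 0, 0, 0, 0], grip=[0, 0, 0, 0, 0, 0.5, 0.85, 0.85, 0.85, 0.85, 0.85, 0.85, 0.85], grip_force=35)

```text
t: 11.05
ee_pos: [0.5072, 0.3504, 0.116]
eef_rot: [-3.126, -0.304, -0.002]
contact_force: [-1.4, -1.3, 5.9]
finger_gap: 0.284
grasp_force: 36.1
```

servo_tool([
  [0, 0, -0.005],
  [0, 0, -0.02],
  [0, 0, -0.04],
  [0, 0, -0.065],
  [0, 0, -0.09],
  [0, 0, -0.105],
  [0, 0, -0.11],
  [0, 0, -0.11],
], twist=[0, 0, 0, 0, 0, 0, 0, 0], grip=[0.85, 0.85, 0.85, 0.85, 0.85, 0.85, 0.85, 0.85])

```text
t: 11.85
ee_pos: [0.5069, 0.3501, 0.2254]
eef_rot: [-3.126, -0.304, -0.002]
contact_force: [0.5, 0.2, -1.8]
finger_gap: 0.279
grasp_force: 35.4
```

Run:
```python
from h import *
a=arm.snapshot("side")[:,:,::-1];cv2.imwrite("pics/s4.png",a)
T=cv2.imread("pics/top0.png");S=cv2.imread("pics/side0.png")
g=lambda I,r,c,h,w:cv2.resize(I[r-h:r+h,c-w:c+w],(400,300),interpolation=cv2.INTER_CUBIC)
cv2.imwrite("pics/c4.png",np.vstack([np.hstack([g(T,250,319,12,16),g(S,246,301,12,16)]),np.hstack([g(a,180,275,60,80)]*2)]))
for cam,I,(r,c) in(("top",T,(250,319)),("side",S,(246,301))):
    h=cv2.cvtColor(I,cv2.COLOR_BGR2HSV);m=cv2.inRange(h,(8,90,70),(28,255,255))[r-10:r+11,c-12:c+13]
    cnt=max(cv2.findContours(m,cv2.RETR_EXTERNAL,cv2.CHAIN_APPROX_NONE)[0],key=cv2.contourArea)
    e=cv2.fitEllipse(cnt);p=(e[0][1]+r-10,e[0][0]+c-12)
    f=np.zeros_like(m);cv2.drawContours(f,[cv2.convexHull(cnt)],-1,1,-1);y,x=np.nonzero(cv2.erode(f,np.ones((3,3)))) ;v=I.max(2)[r-10:r+11,c-12:c+13]
    w=np.clip(np.median(v[y,x])*0.75-v[y,x],0,None).astype(float);d=(np.average(y,weights=w)+r-10,np.average(x,weights=w)+c-12)
    print(cam,p,onz(cam,p,.064).round(4),"dot",d,onz(cam,d,.064).round(4))
```

```text
top (250.47877597808838, 318.76282024383545) [0.5521 0.0631 0.064 ] dot (np.float64(250.2046093310849), np.float64(318.8875772906127)) [0.5528 0.0628 0.064 ]
side (245.92330360412598, 300.90154361724854) [0.5505 0.0574 0.064 ] dot (np.float64(245.0880626223092), np.float64(300.6614481409002)) [0.5505 0.0617 0.064 ]
```

View pics/c4.png

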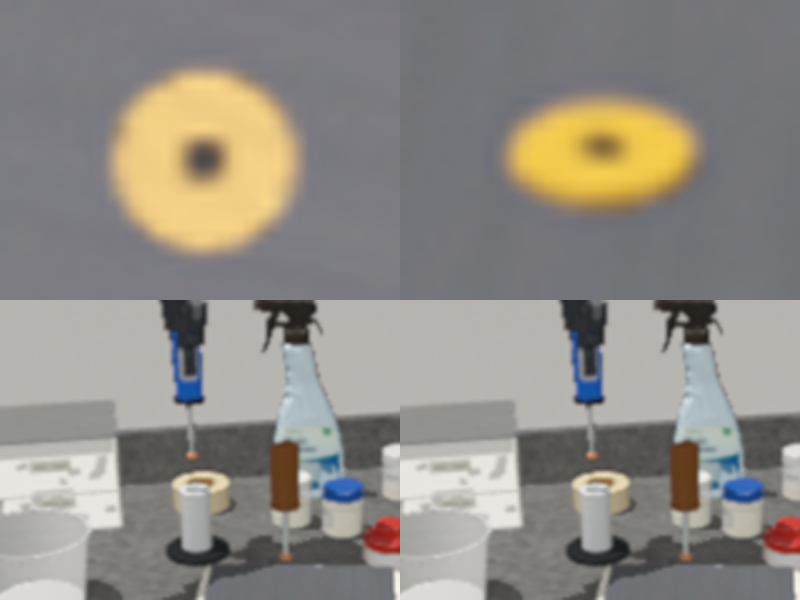

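Crop: the blue probe is held clear of the tube (copper tip at about (192,455) in the crop) and the dot shows clearly in both views. I'll move over the disc.

servo_tool([
  [0, 0.01, 0],
  [0, 0.035, 0],
  [-0.002, 0.07, 0],
  [-0.004, 0.11, 0],
  [-0.006, 0.15, 0],
  [-0.008, 0.19, 0],
  [-0.01, 0.225, 0],
  [-0.012, 0.255, 0],
  [-0.012, 0.275, 0.0],
  [-0.012, 0.287, 0.01],
  [-0.012, 0.291, 0.025],
  [-0.012, 0.291, 0.035],
  [-0.012, 0.291, 0.04],
  [-0.012, 0.291, 0.04],
], twist=[0, 0, 0, 0, 0, 0, 0, 0, 0, 0, 0, 0, 0, 0], grip=[0.85, 0.85, 0.85, 0.85, 0.85, 0.85, 0.85, 0.85, 0.85, 0.85, 0.85, 0.85, 0.85, 0.85])

```text
t: 13.3
ee_pos: [0.5498, 0.0631, 0.183]
eef_rot: [-3.126, -0.306, 0.005]
contact_force: [-1.2, 0.3, -1.4]
finger_gap: 0.281
grasp_force: 35.5
```

Run:
```python
from h import *
s=arm.get_state();print(s["ee_pos"].round(4),s["eef_rot"].round(3))
a=arm.snapshot("side")[:,:,::-1];b=arm.snapshot("top")[:,:,::-1]
cv2.imwrite("pics/s5.png",a);cv2.imwrite("pics/t5.png",b)
cv2.imwrite("pics/p5.png",np.hstack([cv2.resize(a[195:275,260:340],(400,400),interpolation=2),cv2.resize(b[220:280,290:350],(400,400),interpolation=2)]))
for c in("side","top"):
  for n in("probe_tip","disc_top"):
    for r in arm.spot_point(n,c)[:3]: print(n,c,np.round(r["point"],1),round(r["confidence"],2))
print("expected tip px",px("side",[s["ee_pos"][0],s["ee_pos"][1],.086]),"dot",px("side",[.5516,.062,.064]))
```

```text
[0.5498 0.0631 0.183 ] [-3.126 -0.306  0.005]
probe_tip side [233.1 298.6] 0.43
probe_tip side [237.9 390.4] 0.43
disc_top side [243.1 302.9] 0.63
disc_top side [373.8 413.3] 0.3
probe_tip top [244.5 334. ] 0.34
disc_top top [247.5 319. ] 0.51
expected tip px [237.1 300.1] dot [245.  301.1]
```

View pics/p5.png

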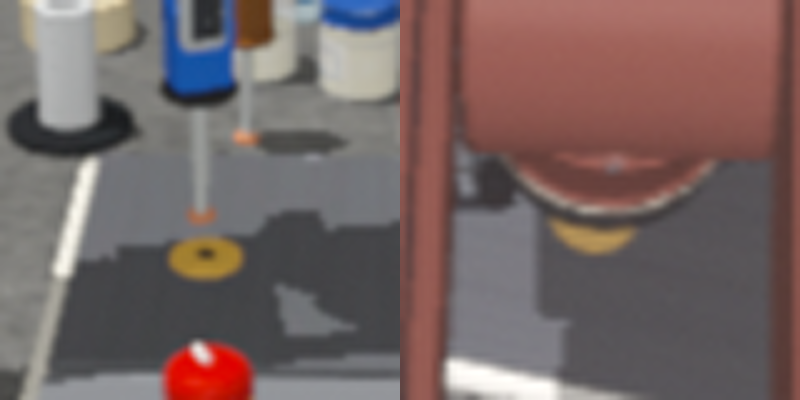

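The copper tip at side px (300,238) sits just above the dot (301,245), and x agrees within 2 mm. Lowering gently.

servo_tool([
  [0.002, 0.001, 0.006],
  [0.002, 0.001, 0.012],
  [0.002, 0.001, 0.017],
  [0.002, 0.001, 0.02],
  [0.002, 0.001, 0.022],
  [0.002, 0.001, 0.024],
  [0.002, 0.001, 0.024],
], twist=[0, 0, 0, 0, 0, 0, 0], grip=[0.85, 0.85, 0.85, 0.85, 0.85, 0.85, 0.85])

```text
t: 14.3
ee_pos: [0.553, 0.0615, 0.1607]
eef_rot: [-3.127, -0.304, 0.0]
contact_force: [-0.3, -0.5, -0.4]
finger_gap: 0.28
grasp_force: 35.5
```

servo_tool([
  [0, 0, 0.002],
  [0, 0, 0.004],
  [0, 0, 0.0055],
  [0, 0, 0.0055],
  [0, 0, 0.0055],
  [0, 0, 0.0055],
  [0, 0, 0.0055],
  [0, 0, 0.0055],
], twist=[0, 0, 0, 0, 0, 0, 0, 0], grip=[0.85, 0.85, 0.85, 0.85, 0.85, 0.85, 0.85, 0.85])

```text
t: 15.1
ee_pos: [0.5532, 0.0615, 0.1555]
eef_rot: [3.127, 0.304, 0.001]
contact_force: [0.8, 0.1, 1.1]
finger_gap: 0.28
grasp_force: 35.7
```

Run:
```python
from h import *
a=arm.snapshot("side")[:,:,::-1];b=arm.snapshot("top")[:,:,::-1]
s=arm.get_state();print(s["ee_pos"].round(4),s["contact_force"].round(2))
cv2.imwrite("pics/p6.png",np.hstack([cv2.resize(a[200:260,270:330],(400,400),interpolation=2),cv2.resize(a[228:258,285:315],(400,400),interpolation=2)]))
```

```text
[0.5532 0.0615 0.1554] [ 0.55 -0.81  0.66]
```

View pics/p6.png

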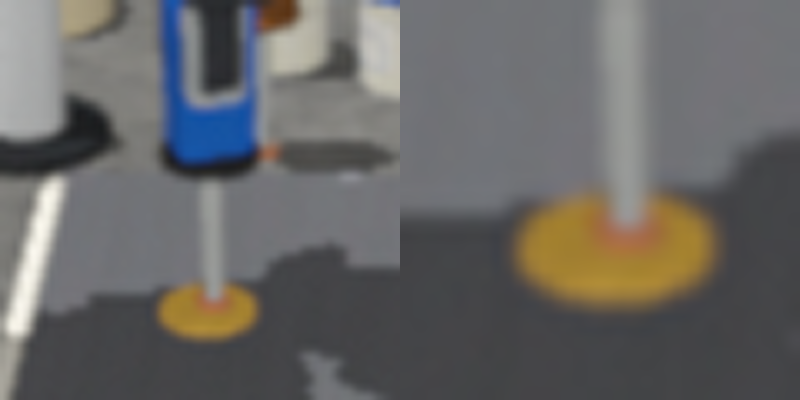

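The tip stands on the disc about 2 mm in x and 3 mm in y off the dot's centre (tip about (629,238), dot about (616,246) in the crop). I'll lift, shift and set it down again.

servo_tool([
  [0, 0, -0.006],
  [0, 0, -0.011],
  [-0.002, 0.002, -0.011],
  [-0.002, 0.002, -0.011],
  [-0.002, 0.002, -0.007],
  [-0.002, 0.002, -0.004],
  [-0.002, 0.002, -0.001],
  [-0.002, 0.002, 0],
  [-0.002, 0.002, 0],
  [-0.002, 0.002, 0],
  [-0.002, 0.002, 0],
  [-0.002, 0.002, 0],
  [-0.002, 0.002, 0],
  [-0.002, 0.002, 0],
], twist=[0, 0, 0, 0, 0, 0, 0, 0, 0, 0, 0, 0, 0, 0], grip=[0.85, 0.85, 0.85, 0.85, 0.85, 0.85, 0.85, 0.85, 0.85, 0.85, 0.85, 0.85, 0.85, 0.85])

```text
t: 16.6
ee_pos: [0.5516, 0.0592, 0.1554]
eef_rot: [3.127, 0.304, 0.0]
contact_force: [0.8, -0.2, 1.2]
finger_gap: 0.276
grasp_force: 35.7
```

Run:
```python
from h import *
a=arm.snapshot("side")[:,:,::-1]
s=arm.get_state();print(s["ee_pos"].round(4),s["contact_force"].round(2))
cv2.imwrite("pics/p7.png",np.hstack([cv2.resize(a[200:260,270:330],(400,400),interpolation=2),cv2.resize(a[228:258,285:315],(400,400),interpolation=2)]))
```

```text
[0.5515 0.0592 0.1554] [ 0.88 -0.15  1.26]
```

View pics/p7.png

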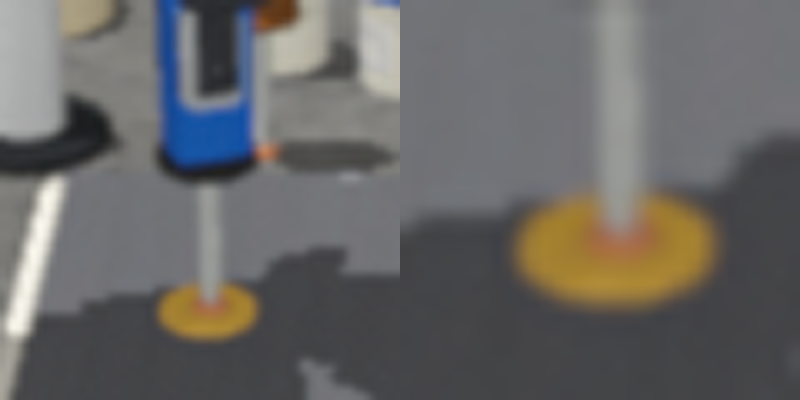

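The tip is now centred on the dot (crop about (620,243)), the probe is upright, and the spring force is about 2.7 N, so roughly half way in. Handing in.

```bash
python3 -c "
from station import arm
print(arm.sign_off())"
```

```text
the job is handed in; nothing more can be done
None
```

The job is handed in, with no verdict returned: I pressed the stop button and it came back up, turned it to its stop, and the gripper holds the blue probe upright on the disc's dot with its spring about half in, judging by camera and force readings.

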